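# Lock the orange levelling screw of the plate-pouring table

## Robot

A 6-joint arm with a two-finger parallel gripper is mounted at the origin on the work surface. World frame = base frame: x ahead of the robot, y to its left, z up, the work surface at z = 0. Lengths are in mm, angles in degrees, forces in N, time in s.
With the tool pointing down it reaches from about 350 to 850 mm from the base axis. Payload 8.1 kg.
Tool frame: the origin (TCP) lies between the finger pads; the fingertips stand 17 mm ahead of it and the grasp point (between the pads) lies 2 mm behind it; z points along the fingers, y is the line along which they close (so a half turn about z gives the same grasp; the last joint's range is limited). The gripper opens to 85 mm and grips with 20 to 120 N. Pads are 22 mm wide; open, the fingers measure 114 mm over their backs; the gripper's body (76 mm by 85 mm) begins 54 mm behind the grasp point. The pads swing forward as they close: fully open they stand 13 mm farther back than shut.
Start: joints at [-4.893, 7.471, 85.268, -0, 87.261, -4.893], TCP at [600.005, 0.022, 248.292] pointing down, gripper open.
Joint ranges: [-169.43, 169.43], [-51.17, 129.36], [1.28, 143.12], [-76.62, 256.62], [0, 156.53], [-152.29, 152.29]. Speed limits (degrees/s): [136.94, 136.94, 159.86, 180, 180, 180].

## Interface

Orientations are given as [roll, pitch, yaw] about the fixed x, y, z axes, in that order (R = Rz(yaw) Ry(pitch) Rx(roll)).
In Python, from bench import sense, snapshot, hand_in, trace, place_of gives the robot as it stands.
- The arm moves only by the shell command python3 -m handwheel 'ROWS' [FORCE]. ROWS is JSON, a list of rows, each a list of 7 numbers: the opening, from -1 (shut) to 1 (fully open), then the shift along the tool's x, y, z in cm, then the turn, a rotation vector about the tool's x, y, z in rad. A call has 1 to 12 rows; each row shifts and turns the commanded pose from where the row before left it, along the tool's axes as they then stand; what a row does not reach is not made up. A row lasts 1/12 s, in which the tool goes at most 41.7 mm and 7.16 degrees, less where a joint would pass 70% of its speed; a pose out of reach is approached as far as the arm can. A call with a gripper value outside its range is refused whole. The fingers move at their own pace and stop on an object; FORCE is the grip in N (left out, the last holds). Time passes only in rows, so rows that do not move let the fingers close. It gives the time, the measured TCP pose, the force, the opening and the grip force at its end, in the units of the state.
- sense(): the state, without advancing time (a new reading comes with each control period).
- snapshot(name): name is "scene" or "side" or "wrist"; returns a dict with "image" (384x512x3 uint8, red, green, blue), "intrinsics" (3x3 intrinsics, pixels), "R" (3x3) and "t" (3): a world point X has camera coordinates R X + t. Camera axes: x right, y down, z forward; pixel columns grow to the right and rows downward; lengths in mm; the calibration is good to about 2 mm. A picture is of the moment at which its call begins. There is no depth.
- hand_in(): hands the job in; it is judged then, once.
Trained networks look in a picture, given as the dict that the camera call returned (one of the last four; its "shot" number tells which), for a name from the list of things; names that differ only in an ending like _2 or _b are one class to them, and where a whole thing is asked for, a point or a joint stands for the part that bears it (a point fixed in the world has none). Each returns a list of dicts, best first, with "conf" (0 to 1); they miss things now and then, are a little off and sometimes report something else, mostly with a low value. They report only what shows in the picture. A call takes as long as a camera call.
- trace(picture, query): "pixels" (384x512 bool, what is visible of it).
- place_of(picture, query): "location" ([x, y, z] in mm, in world coordinates, good to about 4 mm: a listed point, or the origin of a listed thing).
The state is a dict: "time": time; "joint_pos": joint angles; "qd": joint speeds; "joint_efforts": joint torques, N m; "tool_pos": TCP position; "tcp_rot": TCP orientation; "ft_force": force on the tool from outside, world axes, zero at the start; "wrist_torque": the same for the moment, N m; "finger_gap": finger opening in mm; "grip_force": force on a finger pad.
Only numpy, scipy, OpenCV 4.12 (cv2) and the standard library are available. Lean on these libraries where they do the work, as an engineer would, in place of code of your own. Each camera call takes 0.05 s, during which the arm holds its last target. There are 200 camera calls.

## Task

The orange levelling screw of the agar-pouring table has just been set. Lock that setting: turn the orange wing nut clockwise (seen from above) until it is tight, its wings in line with the white marks beneath it, and let go. The brass screw through it must not turn along, and the blue wing nut is to be left as it is.

Things in the scene. Friction and masses are not known exactly. Their poses are not given: they have to be found in the camera images.
- orange_nut (a joint): orange flat-sided wing nut, 14 mm thick, 58 mm across the wing tips, 37 mm high, its top 78 mm above the work surface. Value in rad: 0 is tight on a hard stop, wings in line with two white marks on the black disc (76 mm wide) under it; a negative value is the clockwise angle (from above) still to turn, 0.7 to 1.25 at the start. Needs about 0.1 N m; stays where left
- orange_nut_grip (a point): point on the orange nut's vertical axis, 65 mm above the work surface, a good height to pinch it; turns with the nut: x along the wings, y across their thickness, z up. Below it a steel bush (28 mm wide, top at 41 mm) and the table's 240 x 280 mm aluminium slab (top at 35 mm). The orange nut is at either of the slab's two corners nearest the robot, the blue at the other
- orange_screw (a joint): brass adjusting screw, 10 mm across, its slotted end seen between the orange wings a few mm below their tops; rad, 0 as set, grows clockwise. Held by a stiff insert: it turns only above about 1 N m, as when the tight nut is forced on
- blue_wing (a point): point near the tip of one wing of the blue wing nut, 24 mm from its axis and 72 mm above the work surface; that nut has the same shape as the orange one, stands 200 mm from it and may point any way

How it is judged:
By the outcome, as a careful person would: the job done as asked, in the order asked, and still so for the second after the job is handed in, with the robot touching nothing.
It also fails if it takes over 32 s, if anything falls off the work surface, if the arm or the gripper's body presses on something with over 40 N, if the wrist force passes 120 N, or if a joint passes its speed limit or range.

## Working session

There is one attempt and no reset: what is moved stays moved. The work goes in short steps, Python scripts to look and compute and a shell command to move; the robot and the scene stay as the last step left them, time stands still between calls to the robot, and variables do not carry over. Pictures are saved under pics/ and viewed, at most 10 in all, crops included, and the job is handed in when it is done.

```bash
mkdir -p pics; cat > h.py <<'E'
import numpy as np, cv2
from bench import *
def save(p,n): cv2.imwrite('pics/'+n,cv2.cvtColor(p['image'],cv2.COLOR_RGB2BGR))
def ray(p,u,v,z):
    K=np.array(p['intrinsics']);R=np.array(p['R']);t=np.array(p['t'])
    d=R.T@np.linalg.solve(K,[u,v,1.]);c=-R.T@t
    return c+d*(z-c[2])/d[2]
def proj(p,X):
    q=np.array(p['intrinsics'])@(np.array(p['R'])@np.array(X)+np.array(p['t']));return q[:2]/q[2]
E
python3 - <<'E'
from h import *
for n in ['scene','wrist']:
    p=snapshot(n); save(p,n+'1.png')
    print(n,'cam',-np.array(p['R']).T@np.array(p['t']))
    for q in ['orange_nut_grip','blue_wing']:
        for r in place_of(p,q)[:2]: print(q,np.round(r['location'],1),round(r['conf'],2),proj(p,r['location']).round())
    for r in trace(p,'orange_nut')[:1]:
        ys,xs=np.nonzero(r['pixels']);print('trace',r['conf'],len(xs),xs.min(),xs.max(),ys.min(),ys.max())
s=sense();print(s['tool_pos'],s['tcp_rot'],s['time'],s['finger_gap'])
E
```

```text
scene cam [889.04298738 455.36096186 468.68107321]
orange_nut_grip [519.5 101.3  64.7] 0.84 [300. 221.]
blue_wing [497.1 -78.2  75.6] 0.56 [247. 166.]
trace 0.77 308 291 308 206 236
wrist cam [600.08713993  75.19926978 373.30314712]
orange_nut_grip [517.7 101.4  65.3] 0.63 [167.  70.]
blue_wing [499.2 -80.1  74.3] 0.51 [162. 251.]
trace 0.66 1096 139 195 51 93
[5.99949343e+02 2.70496387e-02 2.48161163e+02] [-1.79986744e+02 -2.13569199e-03  9.00001051e+01] 0.4 85.25101270290527
```

```bash
python3 - <<'E'
from h import *
p=cv2.imread('pics/wrist1.png');s=cv2.imread('pics/scene1.png')
a=cv2.resize(p[20:170,90:250],None,fx=4,fy=4,interpolation=3)
cv2.imwrite('pics/w1c.png',a[:600])
E
```

```text
(no output)
```

View pics/w1c.png

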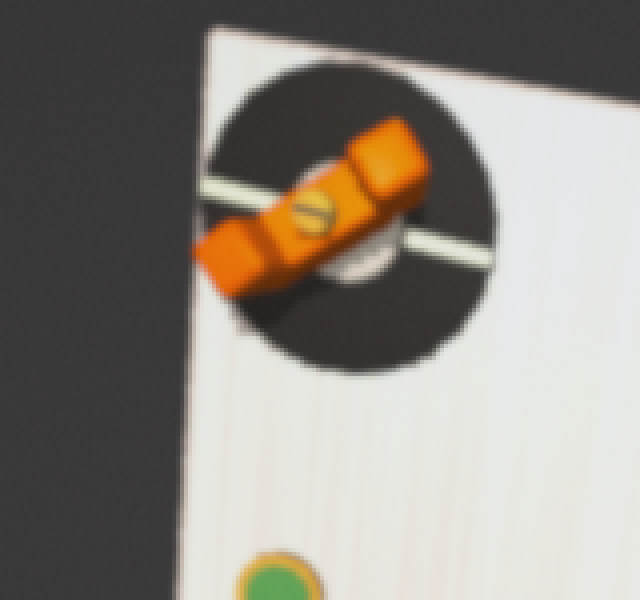

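View pics/wrist1.png

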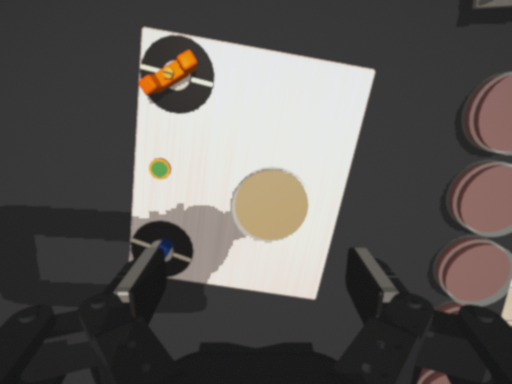

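The wrist crop shows the orange nut at about pixel (168,72), wing tops near (149,84) and (188,58). The white marks run from (140,67) to (213,84), and the blue nut is at (163,248), partly hidden by a finger. Next I'll compute angles and the axis.

```bash
python3 - <<'E'
from h import *
p=snapshot('wrist')
f=lambda x,y:(90+x/4,20+y/4)
L=ray(p,*f(236,258),78);R=ray(p,*f(391,152),78)
m1=ray(p,*f(200,188),36);m2=ray(p,*f(492,258),36)
d0=ray(p,*f(350,215),36); sc=ray(p,*f(314,213),73)
ang=lambda a,b:np.degrees(np.arctan2(*(b-a)[1::-1]))
print(L,R,(L+R)/2,np.linalg.norm(R-L),ang(L,R)); print(m1,m2,(m1+m2)/2,np.linalg.norm(m1-m2),ang(m1,m2)); print(d0,sc)
E
```

```text
[503.91120054  88.14879517  78.        ] [540.41460579 110.27147203  78.        ] [522.16290317  99.2101336   78.        ] 42.68385439806927 31.217715079146725
[482.77322748 106.79935709  36.        ] [556.40812715  89.99586954  36.        ] [519.59067731  98.39761331  36.        ] 75.52784680405746 -12.854777819483898
[520.46935588 100.38164389  36.        ] [521.03332781  98.04712559  73.        ]
```

Axis is about (520.5, 99.3), with the wings at 31° and the marks at −13°, so about 44° (0.77 rad) is left to turn. This agrees with the given range. Next I'll move above it and turn the tool by +59°.

```bash
python3 -m handwheel '[[1,2.5,-2,2.0,0,0,0],[1,2.5,-2,2.0,0,0,0],[1,2.5,-2,2.0,0,0,0],[1,2.43,-1.95,2,0,0,0],[1,0,0,0,0,0,0.12],[1,0,0,0,0,0,0.12],[1,0,0,0,0,0,0.12],[1,0,0,0,0,0,0.12],[1,0,0,0,0,0,0.12],[1,0,0,0,0,0,0.12],[1,0,0,0,0,0,0.12],[1,0,0,0,0,0,0.12]]' 20
python3 -m handwheel '[[0.3,0,0,0,0,0,0.07],[0.3,0,0,0,0,0,0],[0.3,0,0,0,0,0,0]]'
python3 - <<'E'
from h import *
s=sense();print(s['tool_pos'],s['tcp_rot'],s['joint_pos'],s['time'],s['finger_gap'],s['wrist_torque'])
p=snapshot('wrist');save(p,'w2.png')
for q in ['orange_nut_grip']:
    for r in place_of(p,q)[:2]: print(q,np.round(r['location'],1),round(r['conf'],2))
print(proj(p,[520.5,99.3,78]))
E
```

```text
time: 1.45
tool_pos: [520.6, 99.4, 168.4]
tcp_rot: [180.0, -0.0, 34.7]
ft_force: [-0.2, -0.1, 0.1]
finger_gap: 85.2
grip_force: 0.0
time: 1.7
tool_pos: [520.6, 99.3, 168.4]
tcp_rot: [180.0, -0.0, 31.1]
ft_force: [0.7, -0.5, -0.1]
finger_gap: 55.3
grip_force: 0.0
[520.57029721  99.34136069 168.40190923] [ 1.79994791e+02 -1.26943914e-02  3.11293224e+01] [ 5.25938684e+00 -3.89978761e-01  1.01921977e+02  8.69927804e-04
  7.84543064e+01  6.41298910e+01] 1.7 55.313616264934396 [-0.04071465 -0.02244179  0.02615392]
orange_nut_grip [518.7 102.6  66.7] 0.83
[256.01625461 205.66519547]
```

View pics/w2.png

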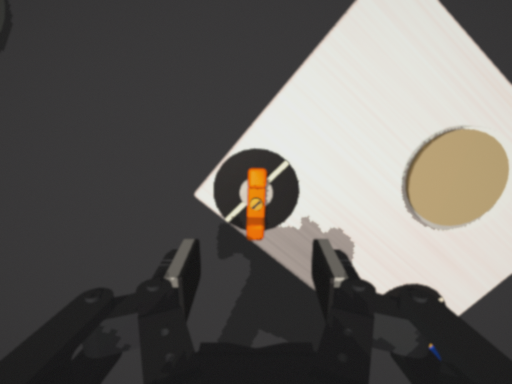

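The wrist view shows the nut upright at (256,204), its wings parallel to the pads, and the marks from (229,219) to (288,163). It's aligned, so I'll descend and then pinch at 20 N.

```bash
python3 -m handwheel '[[0.3,0,0,3,0,0,0],[0.3,0,0,3,0,0,0],[0.3,0,0,2.5,0,0,0],[0.3,0,0,1.5,0,0,0],[0.3,0,0,0.54,0,0,0],[0.3,0,0,0,0,0,0]]' 20
python3 -m handwheel '[[-1,0,0,0,0,0,0],[-1,0,0,0,0,0,0],[-1,0,0,0,0,0,0],[-1,0,0,0,0,0,0],[-1,0,0,0,0,0,0],[-1,0,0,0,0,0,0]]'
python3 - <<'E'
from h import *
s=sense();print(s['tool_pos'],s['tcp_rot'],s['ft_force'],s['finger_gap'],s['wrist_torque'])
p=snapshot('wrist');save(p,'w3.png')
p=snapshot('scene');save(p,'s3.png')
a,b=ray(p,0,0,0),0
E
```

```text
time: 2.3
tool_pos: [519.2, 99.2, 61.2]
tcp_rot: [-179.9, 0.2, 31.1]
ft_force: [1.2, 0.3, -0.1]
finger_gap: 55.6
grip_force: 0.0
time: 2.8
tool_pos: [521.6, 99.7, 64.6]
tcp_rot: [180.0, -0.1, 31.0]
ft_force: [-0.9, 1.3, 6.2]
finger_gap: 13.6
grip_force: 22.8
[521.62053963  99.7016693   64.62258868] [ 1.79959938e+02 -1.42901467e-01  3.09888428e+01] [-0.89067281  1.28934491  6.19075879] 13.57669534965745 [ 0.24733783  0.37098229 -0.10264719]
```

View pics/w3.png

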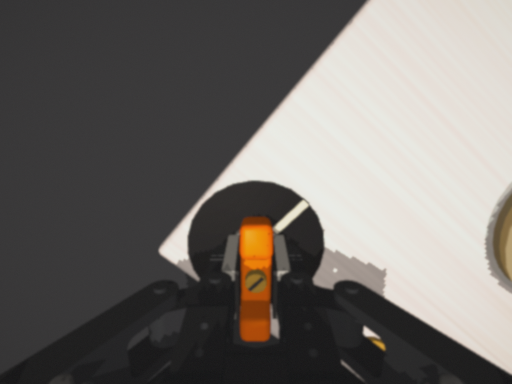

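The nut is pinched between the pads (gap 13.6 mm, nut centre at about (256,280)). I'll turn most of the way.

```bash
python3 -m handwheel '[[-1,0,0,0,0,0,0.06],[-1,0,0,0,0,0,0.1],[-1,0,0,0,0,0,0.1],[-1,0,0,0,0,0,0.1],[-1,0,0,0,0,0,0.1],[-1,0,0,0,0,0,0.1],[-1,0,0,0,0,0,0.06],[-1,0,0,0,0,0,0],[-1,0,0,0,0,0,0]]'
python3 - <<'E'
from h import *
s=sense();print(s['tool_pos'],s['tcp_rot'],s['ft_force'],s['finger_gap'],s['wrist_torque'],s['joint_pos'][5])
p=snapshot('wrist');save(p,'w4.png')
a=p['image'][190:384,150:362];p['image']=cv2.resize(a,None,fx=3,fy=3,interpolation=3);save(p,'w4c.png')
E
```

```text
time: 3.65
tool_pos: [521.9, 98.1, 64.6]
tcp_rot: [179.9, -0.2, -4.6]
ft_force: [-0.7, -6.8, 5.1]
finger_gap: 13.7
grip_force: 21.7
[521.91102338  98.1251409   64.58612708] [ 1.79907912e+02 -1.75290586e-01 -4.57238723e+00] [-0.72738546 -6.76585496  5.12067969] 13.710728581536495 [-1.08156401  0.09638566 -0.10757307] 99.81838613558043
```

View pics/w4c.png

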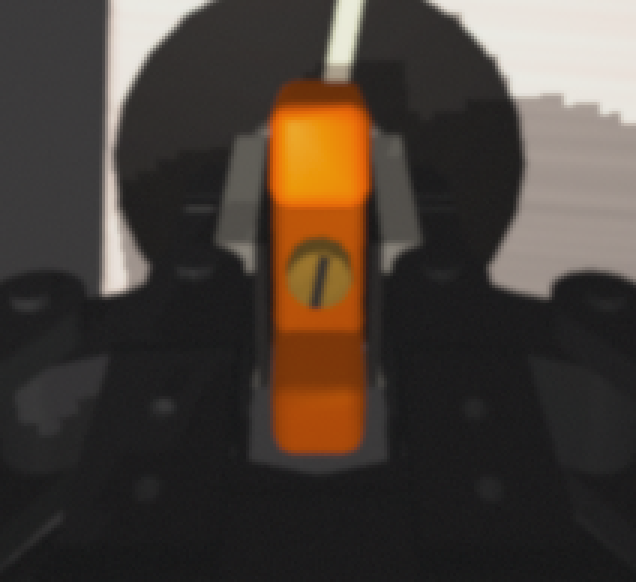

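The nut turned along with the tool, to −4.6°. The mark at crop (340,40) is still slightly clockwise, and the slot hasn't turned in the world. I'll approach the stop in small steps while watching the torque.

```bash
cat > q.py <<'E'
from h import *
s=sense();print('>>',s['tcp_rot'][2].round(2),s['wrist_torque'].round(3),s['ft_force'].round(1),round(s['finger_gap'],2)) if 1 else 0
E
python3 -m handwheel '[[-1,0,0,0,0,0,0.04],[-1,0,0,0,0,0,0.04],[-1,0,0,0,0,0,0],[-1,0,0,0,0,0,0]]' >/dev/null; python3 q.py
python3 -m handwheel '[[-1,0,0,0,0,0,0.03],[-1,0,0,0,0,0,0],[-1,0,0,0,0,0,0]]' >/dev/null; python3 q.py
python3 -m handwheel '[[-1,0,0,0,0,0,0.015],[-1,0,0,0,0,0,0],[-1,0,0,0,0,0,0]]' >/dev/null; python3 q.py
```

```text
>> -9.15 [-1.25   0.138 -0.082] [-0.8 -7.4  6. ] 13.47
>> -10.86 [-1.311  0.158  0.022] [-0.8 -7.4  5.6] 13.46
>> -11.71 [-1.356  0.133 -0.017] [-0.5 -7.9  5.2] 13.54
```

```bash

python3 -m handwheel '[[-1,0,0,0,0,0,0.01],[-1,0,0,0,0,0,0],[-1,0,0,0,0,0,0]]' >/dev/null; python3 q.py
python3 -m handwheel '[[-1,0,0,0,0,0,0.01],[-1,0,0,0,0,0,0],[-1,0,0,0,0,0,0]]' >/dev/null; python3 q.py
python3 - <<'E'
from h import *
p=snapshot('wrist');save(p,'w5.png')
a=p['image'][190:384,150:362];p['image']=cv2.resize(a,None,fx=3,fy=3,interpolation=3);save(p,'w5c.png')
E
```

```text
>> -12.28 [-1.456  0.217  0.036] [-1.3 -8.2  6. ] 13.49
>> -12.85 [-1.449  0.101 -0.024] [-0.4 -8.   6.7] 13.75
```

View pics/w5c.png

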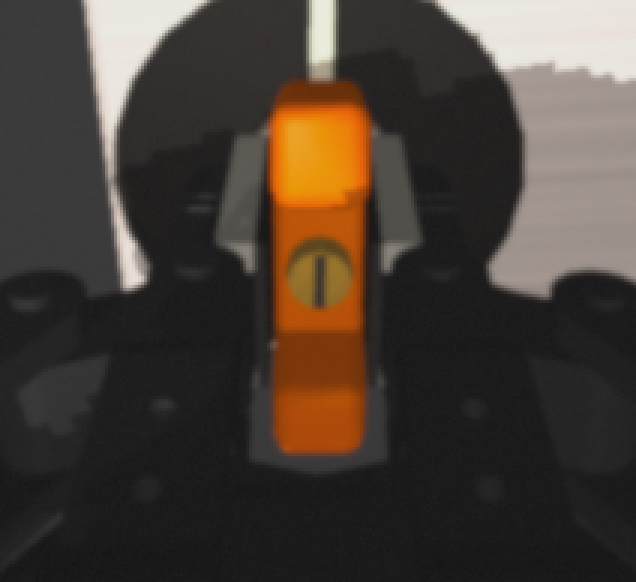

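The wings, mark (322,40) and slot (319,280) are now all in line with each other. No torque rise yet, so I'll keep going in tiny steps to feel the stop.

```bash

for i in 1; do python3 -m handwheel '[[-1,0,0,0,0,0,0.01],[-1,0,0,0,0,0,0],[-1,0,0,0,0,0,0]]' >/dev/null; python3 q.py
python3 -m handwheel '[[-1,0,0,0,0,0,0.01],[-1,0,0,0,0,0,0],[-1,0,0,0,0,0,0]]' >/dev/null; python3 q.py; python3 -m handwheel '[[-1,0,0,0,0,0,0]]' >/dev/null; python3 q.py; done
```

```text
>> -13.43 [-1.488  0.17   0.035] [-1.  -9.2  4.8] 13.01
>> -13.99 [-1.444  0.179  0.122] [-0.7 -9.6  6.1] 13.27
>> -13.98 [-1.462  0.199  0.112] [-1.7 -8.8  6.7] 13.63
```

Torque is rising (0.00 → 0.12), so the stop has probably just been reached. One or two more small steps.

```bash

python3 -m handwheel '[[-1,0,0,0,0,0,0.01],[-1,0,0,0,0,0,0],[-1,0,0,0,0,0,0]]' >/dev/null; python3 q.py
python3 -m handwheel '[[-1,0,0,0,0,0,0]]' >/dev/null; python3 q.py
python3 -m handwheel '[[-1,0,0,0,0,0,0.01],[-1,0,0,0,0,0,0],[-1,0,0,0,0,0,0]]' >/dev/null; python3 q.py;  python3 -m handwheel '[[-1,0,0,0,0,0,0]]' >/dev/null; python3 q.py
python3 - <<'E'
from h import *
p=snapshot('wrist');save(p,'w6.png')
a=p['image'][190:384,150:362];p['image']=cv2.resize(a,None,fx=3,fy=3,interpolation=3);save(p,'w6c.png')
E
```

```text
>> -14.54 [-1.468  0.144  0.309] [-0.2 -9.1  5.7] 13.38
>> -14.54 [-1.47   0.145  0.386] [-1.2 -9.   6. ] 13.45
>> -15.1 [-1.483  0.121  0.592] [ 0.3 -8.4  6.4] 13.34
>> -15.1 [-1.47   0.183  0.568] [-1.6 -9.   5.8] 13.52
```

View pics/w6c.png

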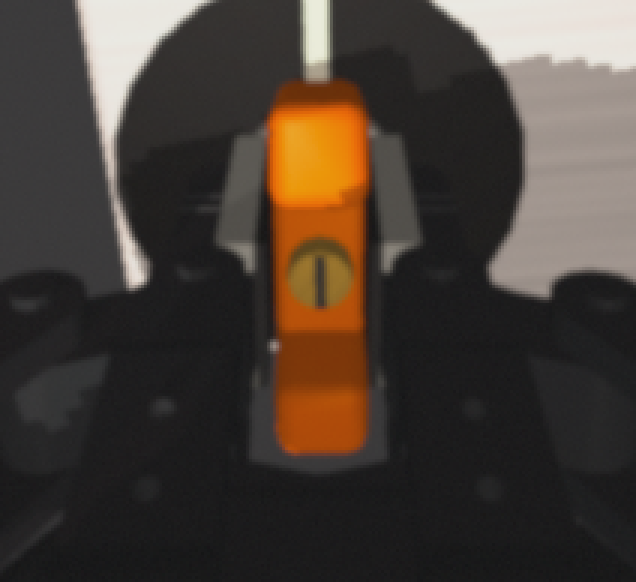

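The torque climbed steadily to 0.57 N m with the nut stopped, so it's tight, and the slot is still in line with the mark. I'll ease off, release and retreat.

```bash

python3 -m handwheel '[[-1,0,0,0,0,0,-0.02],[-1,0,0,0,0,0,0],[0.3,0,0,0,0,0,0],[0.3,0,0,0,0,0,0],[0.3,0,0,0,0,0,0],[0.3,0,0,0,0,0,0]]'
python3 -m handwheel '[[0.3,0,0,-1,0,0,0],[0.3,0,0,-2,0,0,0],[0.3,0,0,-3,0,0,0],[0.3,0,0,-3,0,0,0],[0.3,0,0,-2,0,0,0],[0.3,0,0,0,0,0,0],[0.3,0,0,0,0,0,0],[0.3,0,0,0,0,0,0]]'
python3 - <<'E'
from h import *
p=snapshot('wrist');save(p,'w7.png')
a=p['image'][130:260,170:340];p['image']=cv2.resize(a,None,fx=4,fy=4,interpolation=3);save(p,'w7c.png')
E
```

```text
time: 6.88
tool_pos: [520.5, 99.5, 63.0]
tcp_rot: [-180.0, -0.0, -14.0]
ft_force: [0.6, 0.6, -0.3]
finger_gap: 55.7
grip_force: 0.0
time: 7.55
tool_pos: [520.2, 99.4, 172.7]
tcp_rot: [180.0, 0.0, -14.0]
ft_force: [-0.1, 0.6, -0.4]
finger_gap: 55.6
grip_force: 0.0
```

View pics/w7c.png

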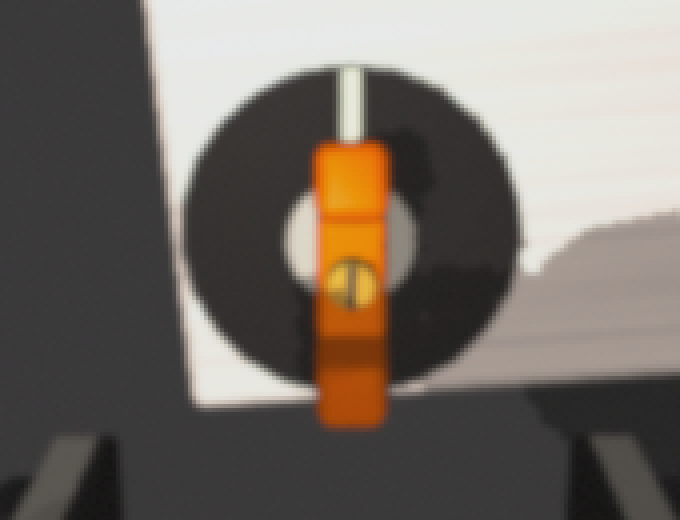

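The nut's wings (352,280) line up with the white mark (350,105). The slot is parallel to them and the gripper is clear, so I'll hand in.

```bash
python3 -c "
from bench import hand_in;print(hand_in())"
```

```text
the job is handed in; nothing more can be done
None
```

The orange wing nut is tight against its stop (turned in to about 0.57 N m) with its wings in line with the white marks. The brass screw showed no turn in the pictures, the gripper never went near the blue nut, and the job was handed in at about 7.6 s with the gripper clear.

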